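# Wedge a sagging tube up to the height mark of a drilling jig

### The job

Lay the brass wedge with the yellow grip flat in the jig's guide channel, thin end first, and slide it under the sagging end of the tube until the tube has risen to the red height-mark bar and bears snugly against its underside, firmly but without forcing it. Raise the tube with the wedge alone (do not touch the tube with the gripper), then let go and leave the wedge standing there, holding the tube up against the bar. Leave everything else on the bench where it is.

Things in the scene. Friction and masses are not known exactly. Their poses are not given: they have to be found in the camera images.
- jig: fixed drilling jig (mm): dark steel base plate 380 x 120 x 12. Origin on the bench, on the channel's centre line; +x is the way the wedge goes in; the plate reaches from x = -230 to 150, top at z = 12. Two steel rails 12 wide, 10 tall, x = -200 to -20, inner faces at y = +-17, form the 34 wide guide channel on it.
- mouth (a point): jig point on the channel floor (z = 12), on its centre line, where the rails start (jig x = -200)
- channel (a point): jig point on the channel floor (z = 12), on its centre line, right below the sagging end of the tube (jig x = -60)
- under_bar (a point): jig point on the channel floor below the red height-mark bar (12 x 12 mm), which crosses over the tube at jig x = -36 to -24 between two steel posts 75 tall at y = +-40. Its underside is set anew for each job, 46.5 to 51.5 mm above this point, and is not measured: find it by feel. It is locked and does not give.
- rest (a point): top of the round rest (jig x = 100, z = 32 mm) on which the far end of the tube lies and pivots; green cheeks and a green end stop (from jig x = 132) hold that end
- tube: loose rectangular tube 190 x 50 x 30 mm, 0.6 to 0.9 kg, black end caps. Origin: middle of the lower edge of the near, sagging end; +x to its far end, z up. At first the near end lies on the rails, 10 mm above the channel floor, and slopes up to the rest by 0.063 rad. It meets the bar with the near end 15.5 to 22 mm above the floor.
- tube_top (a point): middle of the tube's top face 30 mm from the near end, the part that meets the height-mark bar
- wedge: loose wedge, 0.28 kg, 28 mm wide, 128 long. Origin: underside, below the middle of the grip; +x to the thin end. Top 24 high at x = 12 to 32, then an even 1 in 4 taper to 3 high at the tip. On the channel floor it starts to lift when the tip is about 28 mm past the tube's end, lifts 1 mm per 4 mm, and stays where it is pushed (friction 0.5 to 0.7).
- wedge_grip (a point): 40 mm up in the wedge's yellow grip: an upright block at the heel, 24 (along) x 28 (across) x 55 mm tall, to be pinched across or pushed from behind
- wedge_tip (a point): middle of the lower edge of the wedge's thin end (wedge x = 116 mm). Pushing the wedge takes about 5 to 12 N while the tube rises freely; once the tube bears on the bar the push grows by several N per mm. A good snug fit is a push of 8 to 16 N above that; 5 N above it is slack, 20 N above it is forcing.
- packer: plain parallel steel packing block 60 x 40 x 25, lying flat near the wedge (mm); not needed
- vee_block: dark steel V-block 60 x 50 x 44 mm; not needed
- spanner: steel spanner lying on the bench; not needed
- offcut: short offcut of 40 x 40 aluminium square tube, 70 mm long; not needed
- oil_can: green bottle 60 mm in diameter, 160 mm tall, yellow label, red cap; not needed
- mallet: hammer lying on the bench; not needed
Things that resemble listed ones, but are neither listed nor needed, are in the scene too. Of the things that look like the wedge, the largest one is meant.

How it is judged:
By the outcome, as a careful person would: the job done as asked, in the order asked, and still so for the second after the job is handed in, with the robot touching nothing.
It also fails if it takes over 70 s, if anything falls off the work surface, if the arm or the gripper's body presses on something with over 40 N, if the wrist force passes 120 N, or if a joint passes its speed limit or range.

### The arm

A 6-joint arm with a two-finger parallel gripper is mounted at the origin on the work surface. World frame = base frame: x ahead of the robot, y to its left, z up, the work surface at z = 0. Lengths are in m, angles in rad, forces in N, time in s.
With the tool pointing down it reaches from about 0.3 to 0.85 m from the base axis. Payload 5.4 kg.
Tool frame: the origin (TCP) lies on the centre line of the jaws, within the pads' length; the fingertips stand 8 mm ahead of it and the grasp point (between the pads) lies 11 mm behind it; y points along the fingers, x is the direction in which the jaws open and shut, and the axes are right-handed (so a half turn about y gives the same grasp; the last joint's range is limited). The gripper opens to 85 mm and grips with 20 to 120 N. Pads are 22 mm wide; open, the fingers measure 114 mm over their backs; the gripper's body (76 mm by 85 mm) begins 54 mm behind the grasp point. The pads swing forward as they close: fully open they stand 13 mm farther back than shut.
Start: joints at [1.08, 0.158, 1.597, -0, 1.386, -0.21], TCP at [0.159, 0.552, 0.213] pointing down, gripper open.
Joint ranges: [-2.91, 2.91], [-0.94, 2.29], [0.18, 2.7], [-1.29, 4.43], [0.17, 2.64], [-3, 3]. Speed limits (rad/s): [2.57, 2.57, 3.14, 3.14, 3.14, 3.14].

### API

Orientations are given as a rotation vector (axis times angle).
In Python, from rig import r gives the robot as it stands. The module is installed in compiled form; this text tells all that it offers.
- The arm moves only by the tool drive_tool, never from a script. Its argument "targets" is a list of rows, each an object with "jaw": the opening, from 0 (shut) to 1 (fully open); "translation": the shift along the world's x, y, z in mm, a list of three; "turn": the turn about the world's z in degrees. A call has 1 to 5 rows; each row is the pose to reach, as a shift and turn from the pose commanded when the call began; what a row does not reach only later rows make up. A row lasts 1/10 s, in which the tool goes at most 50 mm and 8.59 degrees, less where a joint would pass 70% of its speed; a pose out of reach is approached as far as the arm can. A call with a gripper value outside its range is refused whole. The fingers move at their own pace and stop on an object; "squeeze" is the grip in N (left out, the last holds). Time passes only in rows, so rows that repeat a pose let the fingers close. It gives the time, the measured TCP pose, the force and the opening at its end, in the units of the state.
- r.state(): the state, without advancing time (a new reading comes with each control period).
- r.camera(name): name is "side" or "top"; returns (picture, depth): 480x640x3 uint8, blue, green, red; 480x640 float32, m along the optical axis (not along the pixel's ray), 0 where there is no reading.
- r.calibration(name): a dict with "fx", "fy", "cx", "cy" (pixels), "position" and "orientation" of the camera in the world. Camera axes: x right, y down, z forward; pixel columns grow to the right and rows downward; lengths in m; the calibration is good to about 2 mm. A picture is of the moment at which its call begins. calibration takes no time and is no camera call.
- r.hand_in(): hands the job in, once; it reports no verdict.
Trained networks look in the newest picture that a camera, given by its name, has taken for a name from the list of things; names that differ only in an ending like _2 or _b are one class to them, and where a whole thing is asked for, a point or a joint stands for the part that bears it (a point fixed in the world has none). Each returns a list of dicts, best first, with "score" (0 to 1); they miss things now and then, are a little off and sometimes report something else, mostly with a low value. They report only what shows in the picture. A call takes as long as a camera call. They do not tell look-alikes from the thing itself.
- r.look_for(camera, label): "pixel" ([row, column] in pixels, amid what is visible of it).
- r.outline_of(camera, label): "region" (480x640 bool, what is visible of it) and "pixel" ([row, column] in pixels, amid what is visible of it).
The state is a dict: "time": time; "joints": joint angles; "dq": joint speeds; "joint_efforts": joint torques, N m; "position": TCP position; "orientation": TCP orientation; "ft_force": force on the tool from outside, world axes, zero at the start; "wrist_torque": the same for the moment, N m; "opening": finger opening in m.
Only numpy, scipy, OpenCV 4.12 (cv2) and the standard library are available. Lean on these libraries where they do the work, as an engineer would, in place of code of your own. Each camera call takes 0.05 s, during which the arm holds its last target. There are 200 camera calls.

## Working session

There is one attempt and no reset: what is moved stays moved. The work goes in short steps, Python scripts to look and compute and a tool call to move; the robot and the scene stay as the last step left them, time stands still between calls to the robot, and variables do not carry over. Pictures are saved under pics/ and viewed, about 8 in all and at most 12, crops included, and the job is handed in when it is done.

Besides the shell and the picture viewer there is one more tool, called after ">>>" as name([rows], argument=value, ...), one row to a line, values as JSON. drive_tool: Moves the arm, as the interface text tells. Its arguments: {"type":"object","properties":{"targets":{"type":"array"},"squeeze":{"type":"number"}},"required":["targets"]}

```bash
mkdir -p pics; cat > h.py <<'E'
import numpy as np, cv2
from scipy.spatial.transform import Rotation as R
from rig import r
def cal(n):
    c=r.calibration(n); o=np.array(c["orientation"],float)
    M=o if o.shape==(3,3) else (R.from_rotvec(o).as_matrix() if o.size==3 else R.from_quat(o).as_matrix())
    return c,M,np.array(c["position"],float)
def cloud(n,d):
    c,M,p=cal(n); v,u=np.mgrid[:480,:640]
    P=np.stack([(u-c["cx"])/c["fx"]*d,(v-c["cy"])/c["fy"]*d,d],-1)
    W=P@M.T+p; W[d<=0]=np.nan; return W
def proj(n,X):
    c,M,p=cal(n); q=(np.atleast_2d(X)-p)@M
    return np.c_[c["fy"]*q[:,1]/q[:,2]+c["cy"],c["fx"]*q[:,0]/q[:,2]+c["cx"]]
E
python3 - <<'E'
from h import *
print(r.state())
for n in("top","side"):
    im,d=r.camera(n); cv2.imwrite(f"pics/{n}0.png",im); np.savez(f"{n}0.npz",im=im,d=d); print(r.calibration(n))
    W=cloud(n,d)
    for l in("wedge","wedge_grip","wedge_tip","mouth","channel","under_bar","tube","packer","rest"):
        for o in r.look_for(n,l)[:4]:
            a,b=map(int,o["pixel"]); print(n,l,round(o["score"],2),(a,b),W[a,b].round(3))
E
```

```text
{'time': 0.0, 'joints': array([ 1.07989470e+00,  1.59062261e-01,  1.59823888e+00,  4.41154113e-06,
        1.38618984e+00, -2.10085972e-01]), 'dq': array([ 1.80930825e-03, -1.45016113e-03, -9.54313726e-04,  2.01000107e-03,
       -4.79393612e-06,  7.69051586e-06]), 'joint_efforts': array([-9.82743877e-04, -3.96002948e+01, -3.31426799e+01, -2.88997899e-04,
        8.34652543e-03, -1.94560766e-05]), 'position': array([0.15906123, 0.55190302, 0.21230618]), 'orientation': array([-1.32987053, -0.99856867,  1.0014354 ]), 'ft_force': array([ 1.89480247, -0.31855953, -0.42566343]), 'wrist_torque': array([ 0.01139938,  0.03998291, -0.02676986]), 'opening': 0.08507375966512411}
{'fx': 579.5799544574293, 'fy': 579.5799544574293, 'cx': 313.9378561455812, 'cy': 236.25362739596144, 'position': array([ 0.31668832, -0.00605804,  1.34708504]), 'orientation': array([-2.09899344,  2.13634321, -0.21685011])}
top wedge 0.69 (265, 505) [ 0.511 -0.456  0.015]
top wedge 0.58 (199, 436) [ 0.672 -0.305  0.017]
top wedge_grip 0.94 (197, 435) [ 0.678 -0.304  0.013]
top wedge_grip 0.64 (250, 439) [ 0.548 -0.304 
[... 1039 characters left out ...]
ge 0.75 (292, 446) [ 0.691 -0.317  0.016]
side wedge_grip 0.84 (314, 412) [ 0.554 -0.31   0.023]
side wedge_grip 0.81 (361, 457) [ 0.497 -0.467  0.018]
side wedge_grip 0.73 (295, 445) [ 0.684 -0.319  0.011]
side wedge_tip 0.88 (358, 461) [ 0.489 -0.478  0.04 ]
side wedge_tip 0.76 (320, 413) [ 0.538 -0.324  0.023]
side wedge_tip 0.27 (256, 295) [0.549 0.084 0.013]
side mouth 0.56 (256, 296) [0.559 0.09  0.005]
side channel 0.92 (254, 294) [0.559 0.099 0.008]
side under_bar 0.9 (257, 294) [0.548 0.087 0.008]
side tube 0.74 (231, 278) [0.561 0.164 0.057]
side tube 0.51 (254, 293) [0.555 0.098 0.011]
side packer 0.71 (342, 379) [ 0.427 -0.312  0.022]
side rest 0.98 (254, 296) [0.56  0.091 0.011]
```

View pics/top0.png

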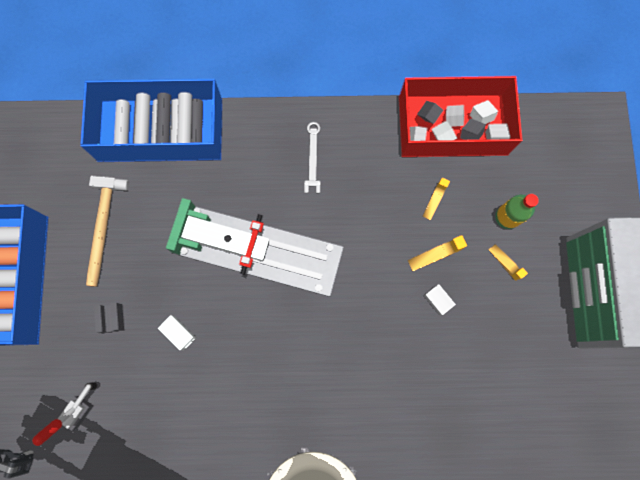

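View pics/side0.png

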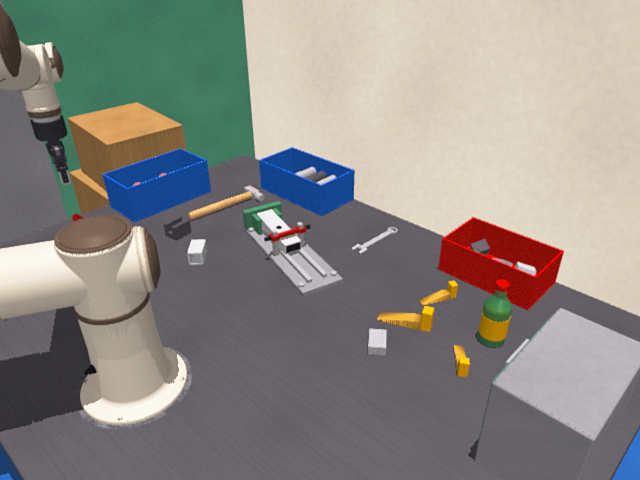

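Look-alikes of the wedge in the top picture are at (199,437), (253,439) and (262,508). The middle one is the largest: grip at about (243,460), tip at about (266,411). The jig mouth is near (268,322), and the tube's far end is to the left at the green cheeks.

```bash
cat > m.py <<'E'
from h import *
from scipy.optimize import least_squares
def ray(n,rc,z):
    c,M,p=cal(n); rc=np.atleast_2d(rc).astype(float)
    D=np.c_[(rc[:,1]-c["cx"])/c["fx"],(rc[:,0]-c["cy"])/c["fy"],np.ones(len(rc))]@M.T
    return p+D*((z-p[2])/D[:,2])[:,None]
def jigT(J,P): 
    x,y,t=J; P=np.atleast_2d(P)/1000.; c,s=np.cos(t),np.sin(t)
    return np.c_[x+c*P[:,0]-s*P[:,1],y+s*P[:,0]+c*P[:,1],P[:,2]]
E
python3 - <<'E'
from m import *
z=np.load("top0.npz"); im,d=z["im"],z["d"]; hsv=cv2.cvtColor(im,cv2.COLOR_BGR2HSV); W=cloud("top",d)
# bench z & noise
print("bench",np.nanmean(W[360:420,250:400,2]),np.nanstd(W[360:420,250:400,2]))
# plate
m=((hsv[...,2]>105)&(hsv[...,1]<60)).astype(np.uint8); m[:190]=0; m[310:]=0; m[:,:160]=0; m[:,360:]=0
m[:, :]=cv2.morphologyEx(m,cv2.MORPH_CLOSE,np.ones((9,9)))
n,l,s,c=cv2.connectedComponentsWithStats(m); k=1+np.argmax(s[1:,4]); ct=np.argwhere(l==k)
P=ray("top",ct,.012)[:,:2]; rect=cv2.minAreaRect((P*1000).astype(np.float32)); print("plate",rect)
# wedge
y=((hsv[...,0]>12)&(hsv[...,0]<35)&(hsv[...,1]>120)).astype(np.uint8)
y[:,:400]=0;y[:225]=0;y[280:]=0;y[:,475:]=0
px=np.argwhere(y); V=W[y>0]; print("grip top",np.nanpercentile(V[:,2],[2,50,90,98]))
hi=V[:,2]>.047; print(hi.sum(),np.nanmean(V[hi],0)); g=px[hi]; print("ray grip",ray("top",g.mean(0),.055))
tip=px[np.argsort(px[:,1])[:6]]; print(tip.mean(0),ray("top",tip.mean(0),.003))
lo=(V[:,2]<.03); r2=cv2.minAreaRect((V[lo][:,:2]*1000).astype(np.float32)); print(r2)
A=V[lo]; q,w,e=np.linalg.svd(A[:,:2]-A[:,:2].mean(0),full_matrices=False); print("axis",e[0],np.degrees(np.arctan2(*e[0][::-1])))
t=np.linspace(0,1,9)
a=cv2.resize(im[205:315,150:360],None,fx=3.8,fy=3.8,interpolation=cv2.INTER_CUBIC)
b=cv2.resize(im[215:325,390:540],None,fx=3.8,fy=3.8,interpolation=cv2.INTER_CUBIC)
cv2.imwrite("pics/crop1.png",a[:, :]); cv2.imwrite("pics/crop2.png",b)
E
```

```text
bench -0.00024036458665193953 0.002763014060404893
plate ((561.1995239257812, 116.74476623535156), (475.2743835449219, 282.9576721191406), 89.0113525390625)
grip top [-0.00047734  0.01929298  0.05403681  0.05802009]
135 [ 0.55861503 -0.34247032  0.05430978]
ray grip [[ 0.5584801  -0.34229325  0.055     ]]
[261.33333333 409.        ] [[ 0.52556303 -0.23563587  0.003     ]]
((543.9722290039062, -304.49407958984375), (32.49252700805664, 147.72341918945312), 24.543760299682617)
axis [ 0.38263512 -0.92389954] -67.50299633567772
```

View pics/crop1.png

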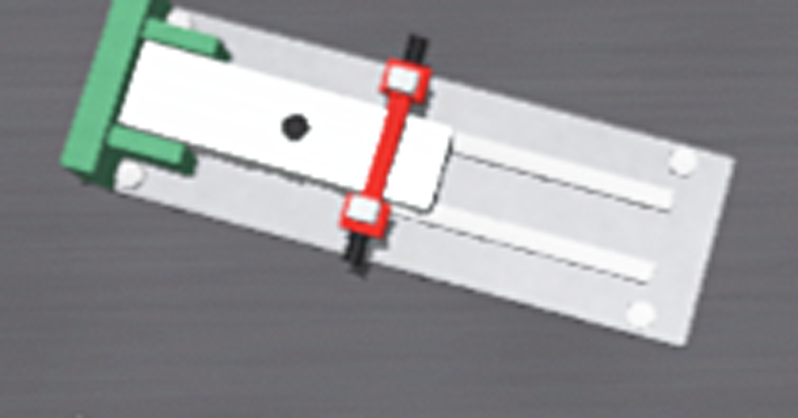

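View pics/crop2.png

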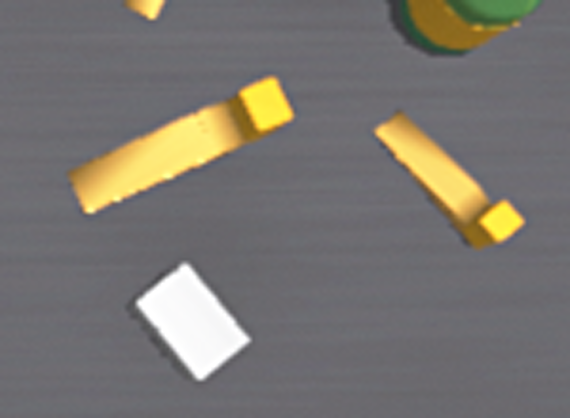

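The jig crop shows the plate corners at (158,735) and (345,685), and the rail ends at about (199,672) and (272,652). The wedge crop shows grip-top corners (95,238), (77,275), (117,295) and (131,257), and tip corners (178,70) and (213,90). It is clearly larger than the other two.

```bash
cat >> m.py <<'E'
def pose2(X,Y):  # fit rigid 2D: world Y = R X + t
    mx,my=X.mean(0),Y.mean(0); A=X-mx;B=Y-my
    t=np.arctan2((A[:,0]*B[:,1]-A[:,1]*B[:,0]).sum(),(A*B).sum()); c,s=np.cos(t),np.sin(t)
    o=my-np.array([[c,-s],[s,c]])@mx; return np.array([*o,t]), np.linalg.norm(X@np.array([[c,-s],[s,c]]).T+o-Y,axis=1)
E
python3 - <<'E'
from m import *
f=lambda xy,ox,oy:np.array([[(y+.5)/3.8-.5+oy,(x+.5)/3.8-.5+ox] for x,y in xy])
# jig: plate right corners, rail ends ; jig +y: x goes left(+y world), so +y is left of it = -x world = image down
Pw=np.r_[ray("top",f([(735,158),(685,345)],150,205),.012),ray("top",f([(675,188),(668,210),(655,260),(648,283)],150,205),.022)][:,:2]
Xj=np.array([[-230,-60],[-230,60],[-200,-29],[-200,-17],[-200,17],[-200,29]])/1000.
print(pose2(Xj,Pw))
# plate edge directions
for a in([(230,19),(735,158)],[(140,195),(685,345)]):
    q=ray("top",f(a,150,205),.012); v=q[0]-q[1]; print("dir",np.degrees(np.arctan2(v[1],v[0])))
q=ray("top",f([(668,210),(455,152)],150,205),.022);v=q[1]-q[0];print("rail dir",np.degrees(np.arctan2(v[1],v[0])))
Gw=np.r_[ray("top",f([(238,95),(275,77),(295,117),(257,131)],390,215),.055),ray("top",f([(70,178),(90,213)],390,215),.003)][:,:2]
# wedge +x = left(+y world); +y wedge = image down
Xw=np.array([[12,-14],[-12,-14],[-12,14],[12,14],[116,-14],[116,14]])/1000.
w,e=pose2(Xw,Gw);print(w,np.degrees(w[2]),e)
E
```

```text
(array([0.57022617, 0.15671526, 1.28543463]), array([0.00063642, 0.00079429, 0.00116846, 0.00121831, 0.00123753,
       0.00154087]))
dir 73.32143415572165
dir 73.58340242189536
rail dir 73.57307187377171
[ 0.55951039 -0.34462731  1.97593805] 113.21291094909395 [0.00207007 0.00097314 0.00046118 0.0022844  0.00165086 0.00259171]
```

```bash
python3 - <<'E'
from h import *
s=r.state(); print(s["time"]); print(R.from_rotvec(s["orientation"]).as_matrix().round(3))
X=R.from_rotvec(s["orientation"]).as_matrix()[:,0]; print("jaw yaw",np.degrees(np.arctan2(X[1],X[0])))
print(s["position"]*1000)
E
```

```text
1.0
[[ 0.277  0.    -0.961]
 [ 0.961  0.     0.277]
 [ 0.    -1.    -0.   ]]
jaw yaw 73.91279560556521
[159.3560718  552.46236318 213.3163683 ]
```

>>> drive_tool([
  {"jaw": 1, "translation": [20, -45, 0], "turn": -4},
  {"jaw": 1, "translation": [40, -90, 0], "turn": -9},
  {"jaw": 1, "translation": [60, -135, 0], "turn": -13},
  {"jaw": 1, "translation": [80, -180, 0], "turn": -17},
  {"jaw": 1, "translation": [100, -224, 0], "turn": -21},
])

```text
time: 1.5
position: [0.2597, 0.3268, 0.2134]
orientation: [-1.449, -0.72, 0.718]
ft_force: [1.6, 0.2, 0.2]
opening: 0.0855
```

>>> drive_tool([
  {"jaw": 1, "translation": [20, -45, 0], "turn": -4},
  {"jaw": 1, "translation": [40, -90, 0], "turn": -9},
  {"jaw": 1, "translation": [60, -135, 0], "turn": -13},
  {"jaw": 1, "translation": [80, -180, 0], "turn": -17},
  {"jaw": 1, "translation": [100, -224, 0], "turn": -20},
])

```text
time: 2.0
position: [0.3599, 0.1025, 0.2137]
orientation: [-1.524, -0.449, 0.447]
ft_force: [1.3, 1.0, 0.8]
opening: 0.0853
```

>>> drive_tool([
  {"jaw": 1, "translation": [20, -45, 0], "turn": -4},
  {"jaw": 1, "translation": [40, -90, 0], "turn": -9.7},
  {"jaw": 1, "translation": [60, -135, 0], "turn": -9.7},
  {"jaw": 1, "translation": [80, -180, 0], "turn": -9.7},
  {"jaw": 1, "translation": [100, -224, 0], "turn": -9.7},
])

```text
time: 2.5
position: [0.4599, -0.1218, 0.2135]
orientation: [-1.548, -0.318, 0.317]
ft_force: [-0.2, 0.4, 0.2]
opening: 0.0857
```

>>> drive_tool([
  {"jaw": 1, "translation": [20, -45, 0], "turn": 0},
  {"jaw": 1, "translation": [40, -90, 0], "turn": 0},
  {"jaw": 1, "translation": [60, -135, 0], "turn": 0},
  {"jaw": 1, "translation": [80, -180, 0], "turn": 0},
  {"jaw": 1, "translation": [100, -224, 0], "turn": 0},
])

```text
time: 3.0
position: [0.5599, -0.3456, 0.2131]
orientation: [-1.547, -0.318, 0.317]
ft_force: [0.9, 0.2, 0.9]
opening: 0.0856
```

>>> drive_tool([
  {"jaw": 1, "translation": [0, 0, -50], "turn": 0},
  {"jaw": 1, "translation": [0, 0, -100], "turn": 0},
  {"jaw": 1, "translation": [0, 1, -145], "turn": 0},
  {"jaw": 1, "translation": [0, 1, -170], "turn": 0},
  {"jaw": 1, "translation": [0, 1, -184], "turn": 0},
])

```text
time: 3.5
position: [0.5576, -0.3411, 0.0257]
orientation: [-1.543, -0.315, 0.32]
ft_force: [-0.2, -0.1, 0.9]
opening: 0.0855
```

>>> drive_tool([
  {"jaw": 0.2, "translation": [0, 0, 0], "turn": 0},
  {"jaw": 0.2, "translation": [0, 0, 0], "turn": 0},
  {"jaw": 0.2, "translation": [0, 0, 0], "turn": 0},
  {"jaw": 0.2, "translation": [0, 0, 0], "turn": 0},
  {"jaw": 0.2, "translation": [0, 0, 0], "turn": 0},
], squeeze=50)

```text
time: 4.0
position: [0.5608, -0.3437, 0.0317]
orientation: [-1.551, -0.32, 0.316]
ft_force: [1.0, 0.5, 6.4]
opening: 0.0264
```

>>> drive_tool([
  {"jaw": 0.2, "translation": [0, 0, 5], "turn": 0},
  {"jaw": 0.2, "translation": [0, 0, 20], "turn": 0},
  {"jaw": 0.2, "translation": [0, 0, 50], "turn": 0},
  {"jaw": 0.2, "translation": [0, 0, 80], "turn": 0},
  {"jaw": 0.2, "translation": [0, 0, 80], "turn": 0},
])

```text
time: 4.5
position: [0.5621, -0.345, 0.1156]
orientation: [-1.556, -0.323, 0.313]
ft_force: [1.4, -1.8, -1.0]
opening: 0.0258
```

>>> drive_tool([
  {"jaw": 0.2, "translation": [-6, 40, 0], "turn": -6},
  {"jaw": 0.2, "translation": [-12, 80, 0], "turn": -12},
  {"jaw": 0.2, "translation": [-18, 120, 0], "turn": -18},
  {"jaw": 0.2, "translation": [-24, 160, 0], "turn": -24},
  {"jaw": 0.2, "translation": [-30, 200, 0], "turn": -30},
])

```text
time: 5.0
position: [0.5279, -0.1406, 0.1081]
orientation: [-1.568, 0.098, -0.095]
ft_force: [1.0, 0.6, -3.7]
opening: 0.0263
```

>>> drive_tool([
  {"jaw": 0.2, "translation": [-4, 35, 0], "turn": -5},
  {"jaw": 0.2, "translation": [-8, 70, 0], "turn": -9.7},
  {"jaw": 0.2, "translation": [-12, 95, 0], "turn": -9.7},
  {"jaw": 0.2, "translation": [-15, 110, -20], "turn": -9.7},
  {"jaw": 0.2, "translation": [-15, 110, -40], "turn": -9.7},
])

```text
time: 5.5
position: [0.5133, -0.0303, 0.0683]
orientation: [-1.559, 0.225, -0.223]
ft_force: [-0.5, -0.4, -3.6]
opening: 0.026
```

>>> drive_tool([
  {"jaw": 0.2, "translation": [0, 4, 0], "turn": 0},
  {"jaw": 0.2, "translation": [0, 4, 0], "turn": 0},
])

```text
time: 5.7
position: [0.5135, -0.028, 0.0687]
orientation: [-1.559, 0.227, -0.224]
ft_force: [0.3, -0.2, -2.6]
opening: 0.0261
```

```bash
python3 - <<'E'
from m import *
s=r.state(); print(s["position"]*1000); X=R.from_rotvec(s["orientation"]).as_matrix(); print(np.degrees(np.arctan2(X[1,0],X[0,0])),X[:,1])
a,da=r.camera("top"); b,db=r.camera("side"); np.savez("t1.npz",a=a,da=da,b=b,db=db)
p=proj("top",[.515,-.03,.03])[0].astype(int); q=proj("side",[.53,.0,.03])[0].astype(int); print(p,q)
c=lambda i,p,k:cv2.resize(i[p[0]-50:p[0]+50,p[1]-65:p[1]+65],None,fx=k,fy=k,interpolation=cv2.INTER_CUBIC)
cv2.imwrite("pics/v1.png",np.vstack([c(a,p,3),c(b,q,3)]))
J=[.5702,.1567,np.radians(73.5)]
E
```

```text
[513.54442617 -27.99451123  68.72816898]
-16.475540823542506 [-1.98496992e-03  7.19088781e-04 -9.99997771e-01]
[265 321] [265 311]
```

View pics/v1.png

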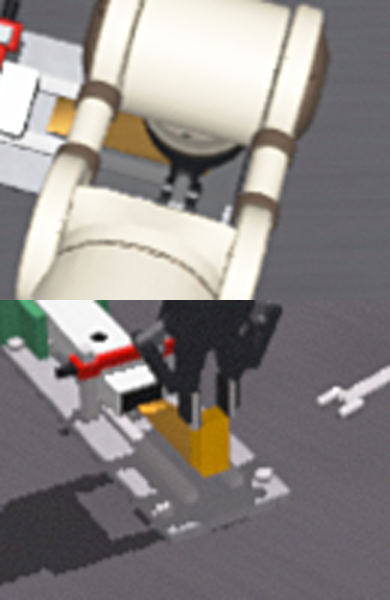

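The wedge is held level with its tip ahead of the tube end: tip at crop (115,52) in the top part, grip over the mouth at (440,215) in the side part. I check its lateral offset from the yellow pixels.

```bash
python3 - <<'E'
from m import *
z=np.load("t1.npz"); im=z["a"]; h=cv2.cvtColor(im,cv2.COLOR_BGR2HSV)
y=(h[...,0]>10)&(h[...,0]<35)&(h[...,1]>110); y[:,:320-65]=0;y[:,386:]=0;y[:215]=0;y[315:]=0
px=np.argwhere(y); print(px.min(0),px.max(0))
J=np.array([.5702,.1567,np.radians(73.5)]); c,s=np.cos(J[2]),np.sin(J[2])
def tojig(P): d=P[:,:2]-J[:2]; return np.c_[c*d[:,0]+s*d[:,1],-s*d[:,0]+c*d[:,1]]*1000
q=tojig(ray("top",px,.043))
for a in range(-90,-30,5):
    k=(q[:,0]>=a)&(q[:,0]<a+5)
    if k.sum()>3: print(a,k.sum(),q[k,1].min().round(1),q[k,1].max().round(1),q[k,1].mean().round(1))
for col in range(px[:,1].min(),px[:,1].min()+22,2):
    g=px[px[:,1]==col]; print(col,g[:,0].min(),g[:,0].max())
tc=np.array([[.5135,-.028]]); print("tcp jig",tojig(tc))
# also rail edges re-measured: brightness along a jig-x line
E
```

```text
[248 272] [272 324]
-90 25 -10.7 15.6 2.6
-85 22 -9.4 15.2 2.8
272 257 258
274 251 258
276 248 259
278 248 259
280 249 253Traceback (most recent call last):
  File "<stdin>", line 12, in <module>
    return umr_minimum(a, axis, None, out, keepdims, initial, where)
ValueError: zero-size array to reduction operation minimum which has no identity
```

>>> drive_tool([
  {"jaw": 0.2, "translation": [2.4, -2, 0], "turn": 0},
  {"jaw": 0.2, "translation": [2.4, -2, -8], "turn": 0},
  {"jaw": 0.2, "translation": [2.4, -2, -16], "turn": 0},
  {"jaw": 0.2, "translation": [2.4, -2, -20], "turn": 0},
  {"jaw": 0.2, "translation": [2.4, -2, -20], "turn": 0},
])

```text
time: 6.3
position: [0.5157, -0.0303, 0.048]
orientation: [-1.559, 0.228, -0.224]
ft_force: [-0.6, -0.1, -3.3]
opening: 0.0259
```

>>> drive_tool([
  {"jaw": 0.2, "translation": [0, 0, -2], "turn": 0},
  {"jaw": 0.2, "translation": [0, 0, -3], "turn": 0},
  {"jaw": 0.2, "translation": [0, 0, -3], "turn": 0},
])

```text
time: 6.6
position: [0.5166, -0.0304, 0.0462]
orientation: [-1.559, 0.226, -0.225]
ft_force: [-0.8, 0.6, -2.5]
opening: 0.0259
```

>>> drive_tool([
  {"jaw": 0.2, "translation": [0, 0, -1], "turn": 0},
  {"jaw": 0.2, "translation": [0, 0, -1.5], "turn": 0},
  {"jaw": 0.2, "translation": [0, 0, -1.5], "turn": 0},
])

```text
time: 6.9
position: [0.5167, -0.0305, 0.0448]
orientation: [-1.559, 0.226, -0.226]
ft_force: [-2.4, -0.6, -2.5]
opening: 0.026
```

>>> drive_tool([
  {"jaw": 0.2, "translation": [0, 0, -1], "turn": 0},
  {"jaw": 0.2, "translation": [0, 0, -1], "turn": 0},
])

```text
time: 7.1
position: [0.5168, -0.0305, 0.0439]
orientation: [-1.559, 0.226, -0.226]
ft_force: [-0.8, 0.2, -2.0]
opening: 0.0259
```

>>> drive_tool([
  {"jaw": 0.2, "translation": [0, 0, -1], "turn": 0},
  {"jaw": 0.2, "translation": [0, 0, -1], "turn": 0},
])

```text
time: 7.3
position: [0.5171, -0.0304, 0.0437]
orientation: [-1.559, 0.226, -0.226]
ft_force: [-2.4, 1.7, 4.8]
opening: 0.026
```

>>> drive_tool([
  {"jaw": 0.2, "translation": [0, 0, -1], "turn": 0},
  {"jaw": 0.2, "translation": [0, 0, -1], "turn": 0},
])

```text
time: 7.5
position: [0.5172, -0.0304, 0.0437]
orientation: [-1.559, 0.226, -0.226]
ft_force: [-6.5, 3.3, 12.8]
opening: 0.0263
```

>>> drive_tool([
  {"jaw": 0.2, "translation": [0, 0, 1.5], "turn": 0},
  {"jaw": 0.5, "translation": [0, 0, 1.5], "turn": 0},
  {"jaw": 0.5, "translation": [0, 0, 1.5], "turn": 0},
  {"jaw": 0.5, "translation": [0, 0, 1.5], "turn": 0},
])

```text
time: 7.9
position: [0.5173, -0.0308, 0.0435]
orientation: [-1.559, 0.225, -0.227]
ft_force: [-0.2, 0.0, 0.3]
opening: 0.0425
```

```bash
cat > look.py <<'E'
from m import *
import sys
n=sys.argv[1]; print(r.state()["position"]*1000)
b,db=r.camera("side"); q=proj("side",[.53,.03,.03])[0].astype(int)
cv2.imwrite(f"pics/{n}.png",cv2.resize(b[q[0]-60:q[0]+60,q[1]-75:q[1]+75],None,fx=5,fy=5,interpolation=cv2.INTER_CUBIC))
E
python3 look.py v2
```

```text
[517.25557854 -30.77808182  43.4929163 ]
```

View pics/v2.png

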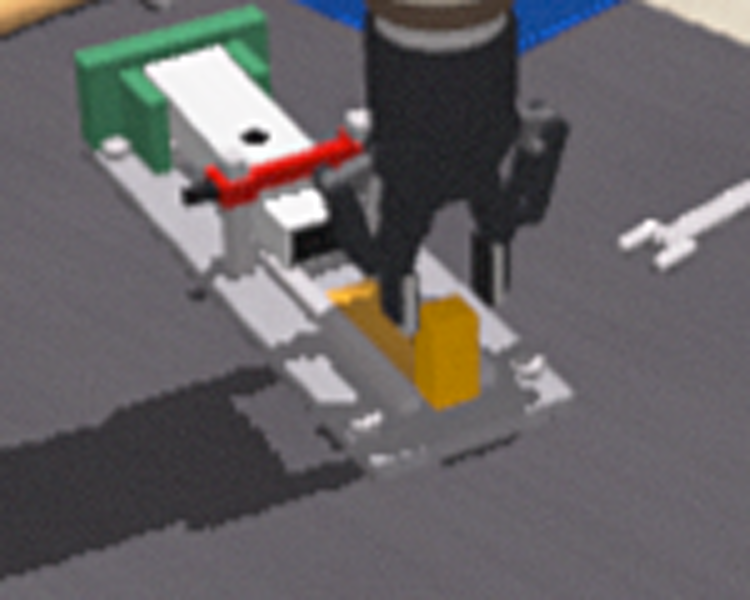

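The wedge lies flat between the rails, grip at crop (350,447), tip pointing under the tube. I re-pinch it and slide.

>>> drive_tool([
  {"jaw": 0.2, "translation": [0, 0, 0.5], "turn": 0},
  {"jaw": 0.2, "translation": [0, 0, 0.5], "turn": 0},
  {"jaw": 0.2, "translation": [0, 0, 0.5], "turn": 0},
  {"jaw": 0.2, "translation": [0, 0, 0.5], "turn": 0},
  {"jaw": 0.2, "translation": [0, 0, 0.5], "turn": 0},
])

```text
time: 8.45
position: [0.5172, -0.0307, 0.0441]
orientation: [-1.559, 0.225, -0.227]
ft_force: [0.6, -1.2, 2.9]
opening: 0.026
```

>>> drive_tool([
  {"jaw": 0.2, "translation": [1.4, 4.8, 0], "turn": 0},
  {"jaw": 0.2, "translation": [2.8, 9.6, 0], "turn": 0},
  {"jaw": 0.2, "translation": [4.2, 14.4, 0], "turn": 0},
  {"jaw": 0.2, "translation": [5.7, 19.2, 0], "turn": 0},
  {"jaw": 0.2, "translation": [5.7, 19.2, 0], "turn": 0},
])

```text
time: 8.95
position: [0.5229, -0.0105, 0.0441]
orientation: [-1.559, 0.225, -0.226]
ft_force: [-0.3, -1.5, 4.6]
opening: 0.0261
```

>>> drive_tool([
  {"jaw": 0.2, "translation": [1.4, 4.8, 0], "turn": 0},
  {"jaw": 0.2, "translation": [2.8, 9.6, 0], "turn": 0},
  {"jaw": 0.2, "translation": [4.2, 14.4, 0], "turn": 0},
  {"jaw": 0.2, "translation": [5.7, 19.2, 0], "turn": 0},
  {"jaw": 0.2, "translation": [5.7, 19.2, 0], "turn": 0},
])

```text
time: 9.45
position: [0.5286, 0.0087, 0.0441]
orientation: [-1.559, 0.225, -0.226]
ft_force: [-0.7, -1.4, 5.3]
opening: 0.0259
```

>>> drive_tool([
  {"jaw": 0.2, "translation": [0.6, 1.9, 0], "turn": 0},
  {"jaw": 0.2, "translation": [1.1, 3.8, 0], "turn": 0},
  {"jaw": 0.2, "translation": [1.7, 5.8, 0], "turn": 0},
  {"jaw": 0.2, "translation": [2.3, 7.7, 0], "turn": 0},
  {"jaw": 0.2, "translation": [2.8, 9.6, 0], "turn": 0},
])

```text
time: 9.95
position: [0.531, 0.0166, 0.0441]
orientation: [-1.562, 0.225, -0.225]
ft_force: [-2.5, -10.6, 6.3]
opening: 0.0258
```

>>> drive_tool([
  {"jaw": 0.2, "translation": [0.6, 1.9, 0], "turn": 0},
  {"jaw": 0.2, "translation": [1.1, 3.8, 0], "turn": 0},
  {"jaw": 0.2, "translation": [1.7, 5.8, 0], "turn": 0},
  {"jaw": 0.2, "translation": [2.3, 7.7, 0], "turn": 0},
  {"jaw": 0.2, "translation": [2.8, 9.6, 0], "turn": 0},
])

```text
time: 10.45
position: [0.5337, 0.0254, 0.0441]
orientation: [-1.563, 0.226, -0.225]
ft_force: [-2.2, -10.8, 6.7]
opening: 0.0261
```

>>> drive_tool([
  {"jaw": 0.2, "translation": [0.4, 1.3, 0], "turn": 0},
  {"jaw": 0.2, "translation": [0.7, 2.5, 0], "turn": 0},
  {"jaw": 0.2, "translation": [1.1, 3.8, 0], "turn": 0},
  {"jaw": 0.2, "translation": [1.4, 4.8, 0], "turn": 0},
])

```text
time: 10.85
position: [0.5351, 0.0302, 0.0441]
orientation: [-1.563, 0.226, -0.225]
ft_force: [-1.9, -10.7, 6.3]
opening: 0.0264
```

>>> drive_tool([
  {"jaw": 0.2, "translation": [0.4, 1.3, 0.3], "turn": 0},
  {"jaw": 0.2, "translation": [0.7, 2.5, 0.3], "turn": 0},
  {"jaw": 0.2, "translation": [1.1, 3.8, 0.3], "turn": 0},
])

```text
time: 11.15
position: [0.5359, 0.0342, 0.0441]
orientation: [-1.562, 0.226, -0.225]
ft_force: [-2.7, -10.2, 5.5]
opening: 0.0265
```

>>> drive_tool([
  {"jaw": 0.2, "translation": [0.3, 1, 0], "turn": 0},
  {"jaw": 0.2, "translation": [0.6, 1.9, 0], "turn": 0},
])

```text
time: 11.35
position: [0.5365, 0.0361, 0.0441]
orientation: [-1.562, 0.226, -0.225]
ft_force: [-2.2, -9.7, 4.9]
opening: 0.0263
```

>>> drive_tool([
  {"jaw": 0.2, "translation": [0.3, 1, 0], "turn": 0},
  {"jaw": 0.2, "translation": [0.6, 1.9, 0], "turn": 0},
])

```text
time: 11.55
position: [0.5371, 0.038, 0.0441]
orientation: [-1.562, 0.226, -0.225]
ft_force: [-3.3, -10.2, 5.4]
opening: 0.0257
```

>>> drive_tool([
  {"jaw": 0.2, "translation": [0.3, 1, 0], "turn": 0},
  {"jaw": 0.2, "translation": [0.6, 1.9, 0], "turn": 0},
])

```text
time: 11.75
position: [0.5376, 0.0399, 0.0441]
orientation: [-1.562, 0.226, -0.225]
ft_force: [-3.3, -9.8, 5.3]
opening: 0.026
```

>>> drive_tool([
  {"jaw": 0.2, "translation": [0.3, 1, 0], "turn": 0},
])

```text
time: 11.85
position: [0.5379, 0.0409, 0.0441]
orientation: [-1.562, 0.226, -0.225]
ft_force: [-2.6, -9.9, 5.3]
opening: 0.0259
```

>>> drive_tool([
  {"jaw": 0.2, "translation": [0.3, 1, 0], "turn": 0},
])

```text
time: 11.95
position: [0.5382, 0.0419, 0.0441]
orientation: [-1.562, 0.226, -0.225]
ft_force: [-3.0, -11.7, 4.7]
opening: 0.0262
```

>>> drive_tool([
  {"jaw": 0.2, "translation": [0.3, 1, 0], "turn": 0},
])

```text
time: 12.05
position: [0.5385, 0.0429, 0.0441]
orientation: [-1.562, 0.226, -0.225]
ft_force: [-2.4, -9.8, 4.9]
opening: 0.0261
```

>>> drive_tool([
  {"jaw": 0.2, "translation": [0.3, 1, 0], "turn": 0},
])

```text
time: 12.15
position: [0.5388, 0.0439, 0.0441]
orientation: [-1.562, 0.226, -0.225]
ft_force: [-2.2, -9.6, 5.9]
opening: 0.0262
```

>>> drive_tool([
  {"jaw": 0.2, "translation": [0.3, 1, 0], "turn": 0},
])

```text
time: 12.25
position: [0.5391, 0.0449, 0.0441]
orientation: [-1.562, 0.226, -0.225]
ft_force: [-2.2, -10.3, 5.2]
opening: 0.0257
```

>>> drive_tool([
  {"jaw": 0.2, "translation": [0.3, 1, 0], "turn": 0},
])

```text
time: 12.35
position: [0.5394, 0.0459, 0.0441]
orientation: [-1.562, 0.226, -0.225]
ft_force: [-2.6, -10.1, 6.8]
opening: 0.0258
```

>>> drive_tool([
  {"jaw": 0.2, "translation": [0.3, 1, 0], "turn": 0},
])

```text
time: 12.45
position: [0.5397, 0.0469, 0.0441]
orientation: [-1.562, 0.226, -0.225]
ft_force: [-2.5, -10.1, 5.5]
opening: 0.0261
```

>>> drive_tool([
  {"jaw": 0.2, "translation": [0.3, 1, 0], "turn": 0},
])

```text
time: 12.55
position: [0.54, 0.0479, 0.0441]
orientation: [-1.562, 0.226, -0.225]
ft_force: [-2.8, -11.2, 5.2]
opening: 0.0256
```

>>> drive_tool([
  {"jaw": 0.2, "translation": [0.3, 1, 0], "turn": 0},
])

```text
time: 12.65
position: [0.5403, 0.0489, 0.0441]
orientation: [-1.562, 0.226, -0.224]
ft_force: [-3.1, -10.3, 4.0]
opening: 0.026
```

>>> drive_tool([
  {"jaw": 0.2, "translation": [0.3, 1, 0], "turn": 0},
])

```text
time: 12.75
position: [0.5406, 0.0499, 0.0441]
orientation: [-1.562, 0.226, -0.225]
ft_force: [-2.3, -10.2, 5.7]
opening: 0.0263
```

>>> drive_tool([
  {"jaw": 0.2, "translation": [0.3, 1, 0], "turn": 0},
])

```text
time: 12.85
position: [0.5409, 0.0509, 0.0441]
orientation: [-1.562, 0.226, -0.225]
ft_force: [-1.9, -10.5, 5.2]
opening: 0.0262
```

>>> drive_tool([
  {"jaw": 0.2, "translation": [0.3, 1, 0], "turn": 0},
])

```text
time: 12.95
position: [0.5412, 0.0519, 0.0441]
orientation: [-1.562, 0.226, -0.225]
ft_force: [-2.5, -11.0, 5.6]
opening: 0.0258
```

>>> drive_tool([
  {"jaw": 0.2, "translation": [0.3, 1, 0], "turn": 0},
])

```text
time: 13.05
position: [0.5415, 0.0529, 0.0441]
orientation: [-1.562, 0.226, -0.225]
ft_force: [-2.4, -10.5, 6.3]
opening: 0.0261
```

>>> drive_tool([
  {"jaw": 0.2, "translation": [0.3, 1, 0], "turn": 0},
])

```text
time: 13.15
position: [0.5418, 0.0539, 0.0441]
orientation: [-1.562, 0.226, -0.225]
ft_force: [-2.9, -10.6, 5.9]
opening: 0.0261
```

>>> drive_tool([
  {"jaw": 0.2, "translation": [0.3, 1, 0], "turn": 0},
])

```text
time: 13.25
position: [0.5421, 0.0549, 0.0441]
orientation: [-1.562, 0.226, -0.225]
ft_force: [-2.3, -10.4, 5.9]
opening: 0.0258
```

>>> drive_tool([
  {"jaw": 0.2, "translation": [0.3, 1, 0], "turn": 0},
])

```text
time: 13.35
position: [0.5423, 0.0556, 0.0441]
orientation: [-1.563, 0.226, -0.224]
ft_force: [-3.5, -14.1, 5.4]
opening: 0.0261
```

>>> drive_tool([
  {"jaw": 0.2, "translation": [0.3, 1, 0], "turn": 0},
])

```text
time: 13.45
position: [0.5423, 0.0558, 0.044]
orientation: [-1.565, 0.226, -0.224]
ft_force: [-4.3, -16.0, 6.8]
opening: 0.0259
```

>>> drive_tool([
  {"jaw": 0.2, "translation": [0.3, 1, 0], "turn": 0},
])

```text
time: 13.55
position: [0.5424, 0.056, 0.0441]
orientation: [-1.566, 0.227, -0.223]
ft_force: [-5.8, -19.5, 7.5]
opening: 0.0262
```

>>> drive_tool([
  {"jaw": 0.2, "translation": [0.2, 0.7, 0], "turn": 0},
])

```text
time: 13.65
position: [0.5424, 0.0561, 0.0441]
orientation: [-1.568, 0.227, -0.223]
ft_force: [-6.3, -22.1, 7.4]
opening: 0.026
```

>>> drive_tool([
  {"jaw": 0.2, "translation": [0, 0, 0], "turn": 0},
])

```text
time: 13.75
position: [0.5425, 0.0561, 0.0441]
orientation: [-1.567, 0.227, -0.223]
ft_force: [-5.5, -20.5, 7.5]
opening: 0.0258
```

>>> drive_tool([
  {"jaw": 0.2, "translation": [-0.6, -1.9, 0], "turn": 0},
  {"jaw": 0.2, "translation": [-1.1, -3.8, 0], "turn": 0},
])

```text
time: 13.95
position: [0.5424, 0.056, 0.0441]
orientation: [-1.559, 0.227, -0.226]
ft_force: [0.5, -0.9, 3.8]
opening: 0.0255
```

>>> drive_tool([
  {"jaw": 0.5, "translation": [0, 0, 0], "turn": 0},
  {"jaw": 0.6, "translation": [0, 0, 0], "turn": 0},
  {"jaw": 0.6, "translation": [0, 0, 0], "turn": 0},
  {"jaw": 0.6, "translation": [0, 0, 0], "turn": 0},
])

```text
time: 14.35
position: [0.5423, 0.0568, 0.0438]
orientation: [-1.559, 0.226, -0.225]
ft_force: [-0.0, 0.2, 0.9]
opening: 0.0514
```

Released with no load. I retreat straight up and look.

>>> drive_tool([
  {"jaw": 0.6, "translation": [0, 0, 15], "turn": 0},
  {"jaw": 0.6, "translation": [0, 0, 45], "turn": 0},
  {"jaw": 0.6, "translation": [0, 0, 90], "turn": 0},
  {"jaw": 0.6, "translation": [0, 0, 140], "turn": 0},
  {"jaw": 0.6, "translation": [0, -20, 180], "turn": 0},
])

```text
time: 14.85
position: [0.5431, 0.0377, 0.2285]
orientation: [-1.558, 0.221, -0.227]
ft_force: [1.8, -0.2, -0.6]
opening: 0.0512
```

```bash
python3 look.py v3
```

```text
[543.07220916  37.71517113 228.53292204]
```

View pics/v3.png

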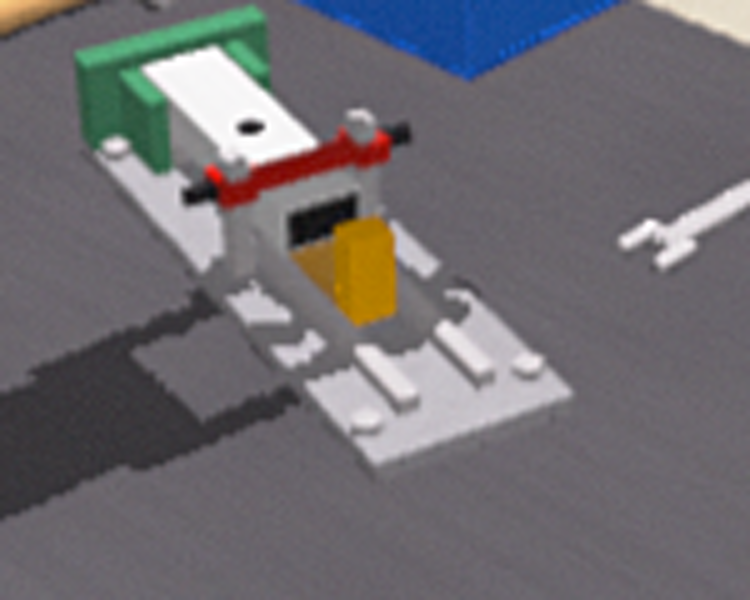

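The wedge stands in the channel with its grip at crop (270,365). The tube's near end is raised against the red bar at (170,300), and the gripper is well clear.

```bash
python3 -c "
from rig import r
print(r.hand_in())"
```

```text
the job is handed in; nothing more can be done
None
```

The wedge is in the guide channel, holding the tube up against the underside of the red bar, and the job is handed in. It took about 15 s of robot time.

- **Choice of wedge:** of the three yellow-gripped wedges, I took the largest. I laid it flat in the channel, let go once so it settled, then re-pinched it and slid it in thin end first.
- **Push force:** it was steady at about 10.7 N while the tube rose freely. Once the tube met the bar it grew to about 23 N, roughly 12 N above the free push and within the 8 to 16 N snug range. The last reading before backing off was about 21 N, with about ±1 N of noise.
- **Release:** I backed off to near zero load, opened the jaws and lifted clear. The last picture shows the wedge standing in the channel and the tube up at the bar, and the gripper did not touch the tube.

No check failed. The contact with the bar was judged only by push force and that picture; I did not measure the gap after letting go. I also did not take a final picture of the whole bench, though the arm's forces gave no sign of touching anything else.

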